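# Pack the levelling-foot kit and latch the case

## Robot

A 6-joint arm with a two-finger parallel gripper is mounted at the origin on the work surface. World frame = base frame: x ahead of the robot, y to its left, z up, the work surface at z = 0. Lengths are in mm, angles in degrees, forces in N, time in s.
With the tool pointing down it reaches from about 275 to 850 mm from the base axis. Payload 5.2 kg.
Tool frame: the origin (TCP) lies midway between the tips of the shut fingers; the grasp point (between the pads) lies 19 mm behind it; z points along the fingers, y is the line along which they close (so a half turn about z gives the same grasp; the last joint's range is limited). The gripper opens to 85 mm and grips with 20 to 120 N. Pads are 22 mm wide; open, the fingers measure 114 mm over their backs; the gripper's body (76 mm by 85 mm) begins 54 mm behind the grasp point. The pads swing forward as they close: fully open they stand 13 mm farther back than shut.
Start: joints at [-78.598, 14.817, 87.949, -0, 77.235, -11.62], TCP at [215.112, -506.193, 231.31] pointing down, gripper open.
Joint ranges: [-179.93, 179.93], [-52.35, 119.4], [10.71, 147.94], [-69.91, 249.91], [12.55, 155.21], [-178.61, 178.61]. Speed limits (degrees/s): [147.25, 147.25, 180, 180, 180, 180].

## Interface

Orientations are given as a 3x3 rotation matrix whose columns are the frame's x, y, z axes.
In Python, from station import sense, capture, close_job gives the robot as it stands.
- The arm moves only by the shell command python3 -m jog 'ROWS'. ROWS is text: rows parted by semicolons, each of 7 numbers parted by spaces: the turn, a rotation vector about the tool's x, y, z scaled (see below), then the shift along the tool's x, y, z scaled (see below), then the opening, from 0 (shut) to 1 (fully open). In form: ax ay az x y z grip; .... A call has 1 to 5 rows; each row shifts and turns the commanded pose from where the row before left it, along the tool's axes as they then stand; what a row does not reach is not made up. The controller multiplies each number of a shift by 4 cm and each number of a turn by 5 degrees. A row lasts 1/12 s, in which the tool goes at most 41.7 mm and 7.16 degrees, less where a joint would pass 70% of its speed; a pose out of reach is approached as far as the arm can. A call with a number of a shift or a turn outside -1 to 1 is refused whole. A call with a gripper value outside its range is refused whole. The fingers move at their own pace and stop on an object; the grip force is fixed at half the most. Time passes only in rows, so rows that do not move let the fingers close. It gives the time, the measured TCP pose, the force, the opening and the grip force at its end, in the units of the state.
- sense(): the state, without advancing time (a new reading comes with each control period).
- capture(name): name is "side" or "top"; returns a dict with "pixels" (400x640x3 uint8, red, green, blue), "depth" (400x640 float32, mm along the optical axis (not along the pixel's ray), 0 where there is no reading), "vfov" (degrees; the focal length in pixels is half the picture's height over the tangent of half this angle, whatever the lens; pixels are square), "cx", "cy" (the principal point, pixels), "D" ([k1, k2, p1, p2, k3] as OpenCV has them; the pictures are not rectified), "R" (3x3) and "t" (3): a world point X has camera coordinates R X + t. Camera axes: x right, y down, z forward; pixel columns grow to the right and rows downward; lengths in mm; the calibration is good to about 2 mm. A picture is of the moment at which its call begins.
- close_job(): hands the job in; it is judged then, once.
The state is a dict: "clock": time; "joints": joint angles; "qvel": joint speeds; "joint_efforts": joint torques, N m; "ee_pos": TCP position; "orientation": TCP orientation; "force": force on the tool from outside, world axes, zero at the start; "moment": the same for the moment, N m; "gripper_width": finger opening in mm; "grasp_force": force on a finger pad.
Only numpy, scipy, OpenCV 4.12 (cv2) and the standard library are available. Lean on these libraries where they do the work, as an engineer would, in place of code of your own. Each camera call takes 0.05 s, during which the arm holds its last target. There are 200 camera calls.

## Task

Flip the case's toggle latch open and lift its lid right back so that it stays up. Pack the kit: stand every levelling foot from the tray upright in the feet bay, and lower the mounting plate over both locating pins until it lies flat on the floor of its bay. Then shut the lid, flip the latch closed over it, and leave the scale, tub, phone and knife where they are.

Things in the scene. Friction and masses are not known exactly. Their poses are not given: they have to be found in the camera images.
- case: Grey packing case fixed to the bench, 170 (its x) x 250 (its y) x 75 mm tall, walls and floor 5 mm; origin under its centre. Its -x face carries the toggle latch, its lid is hinged along its +x rim. Inside, a rib 4 mm thick and 20 mm high at y = -25 mm parts the feet bay (+y part) from the plate bay (-y part).
- latch (a joint): Over-centre toggle latch, rad: 0 = latched (lever upright, its hook over the lip of the lid, so the lid cannot lift), 1.2 = flipped fully open (lever tipped outwards, away from the case, nearly level). A spring drives it from about 0.6 to whichever end is nearer (about 3 N at the cross-bar at either end).
- latch_bar (a point): Middle of the round steel cross-bar at the tip of the latch lever, to grip or push it by: 10 mm thick, 56 mm long along the case's y. It joins two side arms; the gap between them is 37 mm wide and 35 mm deep behind the bar, room for a finger. Latched: 135 mm above the bench, 35 mm out from the case's -x face, free air all round (lid top 84 mm high). Open: 64 mm high, 109 mm out.
- latch_pivot (a point): The latch's pivot, fixed on the case, 20 mm out from its -x face and 45 mm up; the lever turns about this point, about the case's -y axis (right-hand rule) as the joint value grows.
- lid (a joint): Lid of the case, rad: 0 = shut, 1.85 = fully open, leaning back past upright. Light (0.3 kg); it falls shut by its own weight below about 1.1 and stays where it is left above about 1.3.
- lid_handle (a point): Middle of the handle bar on top of the lid: round, black, 10 mm thick, 90 mm long along the case's y axis, standing 35 mm above the lid's top (30 mm clear below the bar), 18 mm in from the lid's free edge. It moves with the lid, which is 170 x 250 x 8 mm.
- lid_hinge (a point): Point on the lid's hinge line (fixed on the case, in line with the handle's middle); the lid turns about the case's +y axis (right-hand rule) through this point as the joint value grows.
- feet_bay (a point): Centre of the floor of the feet bay in the case: 160 mm along the case's x, 143 mm along its y, open above when the lid is up; the axes are those of the case. The case's rim is 70 mm above this floor. The opened lid stands beyond the +x side of the bay.
- pins_mid (a point): Point on the floor of the plate bay midway between its two upright steel locating pins, which stand 45 mm either side of it along its x axis (the case's x): 8 mm thick, 22 mm tall with bevelled tops. The plate bay is 160 mm along x (this point is 10 mm nearer the latch side than its centre) and 93 mm along y.
- plate_mid (a point): Centre (half-way up, 20.5 mm above its underside) of the loose steel mounting plate: 120 (its x) x 56 (its y) x 6 mm, 0.4 kg, with a 25 x 25 mm square stub rising from its middle to 41 mm above the underside, to be gripped by; two 11 mm holes through it 45 mm either side of the middle along its x. Starts flat on the bench.
- foot1_mid (a point): Centre (half-way up, 25 mm above its underside) of a loose levelling foot standing in the white tray: round black rubber base 44 mm across and 14 mm tall, upright threaded brass stud 12 mm thick rising from it to 50 mm above the underside; z runs up along the stud; 0.12 kg. Two to four of them are there; absent ones give None.
- foot2_mid (a point): Centre (half-way up, 25 mm above its underside) of a loose levelling foot standing in the white tray: round black rubber base 44 mm across and 14 mm tall, upright threaded brass stud 12 mm thick rising from it to 50 mm above the underside; z runs up along the stud; 0.12 kg. Two to four of them are there; absent ones give None.
- foot3_mid (a point): Centre (half-way up, 25 mm above its underside) of a loose levelling foot standing in the white tray: round black rubber base 44 mm across and 14 mm tall, upright threaded brass stud 12 mm thick rising from it to 50 mm above the underside; z runs up along the stud; 0.12 kg. Two to four of them are there; absent ones give None.
- foot4_mid (a point): Centre (half-way up, 25 mm above its underside) of a loose levelling foot standing in the white tray: round black rubber base 44 mm across and 14 mm tall, upright threaded brass stud 12 mm thick rising from it to 50 mm above the underside; z runs up along the stud; 0.12 kg. Two to four of them are there; absent ones give None.
- tray: Shallow white tray of card, fixed, 180 x 220 mm, rim 18 mm high, floor 3 mm thick, in which the feet stand; origin under its centre.
- scale: White digital bench scale, 150 x 200 x 26 mm, loose; leave it alone; origin under its centre
- tub: Clear plastic tub of small screws, 110 x 110 x 50 mm, standing on the scale, loose; leave it alone; origin under its centre
- phone: Black phone lying flat, 150 x 74 x 10 mm, loose; leave it alone; origin under its centre
- cutter: Grey utility knife lying flat, 145 x 22 x 14 mm, loose; leave it alone; origin under its centre
There are look-alikes about, which are no part of the job. Leave any blue or turquoise look-alike of the part that bears foot1_mid alone.

How it is judged (in metres and radians):
On the way, in this order (a step that is already met when the one before it is completed fails the run):
1. the latch is flipped open (value of joint latch above 0.9 rad), for 0.2 s.
2. the lid is lifted back and stays open (value of joint lid above 1.4 rad), for 0.2 s.
3. all the feet stand in the feet bay and the plate lies home on both pins, with the lid still open (x of foot1_mid in the frame of feet_bay between -0.07 and 0.07 m and y of foot1_mid in the frame of feet_bay between -0.065 and 0.065 m and z of foot1_mid in the frame of feet_bay between 0.015 and 0.032 m and angle between each of foot1_mid, foot2_mid, foot3_mid, foot4_mid's own z axis and vertical below 0.2 rad and x of foot2_mid in the frame of feet_bay between -0.07 and 0.07 m and y of foot2_mid in the frame of feet_bay between -0.065 and 0.065 m and z of foot2_mid in the frame of feet_bay between 0.015 and 0.032 m and x of foot3_mid in the frame of feet_bay between -0.07 and 0.07 m and y of foot3_mid in the frame of feet_bay between -0.065 and 0.065 m and z of foot3_mid in the frame of feet_bay between 0.015 and 0.032 m and x of foot4_mid in the frame of feet_bay between -0.07 and 0.07 m and y of foot4_mid in the frame of feet_bay between -0.065 and 0.065 m and z of foot4_mid in the frame of feet_bay between 0.015 and 0.032 m and horizontal distance between plate_mid and pins_mid below 0.004 m and angle between the x axis of plate_mid and the x axis of pins_mid, either way round below 0.07 rad and angle between plate_mid's own z axis and vertical below 0.05 rad and z of plate_mid in the frame of pins_mid between 0.015 and 0.0235 m and value of joint lid above 1 rad), for 0.2 s.
4. the lid is shut (value of joint lid below 0.03 rad), for 0.2 s.
5. the latch is flipped closed over the shut lid (value of joint lid below 0.03 rad and value of joint latch below 0.12 rad), for 0.3 s.
At the end, for the whole second after the job is handed in: Every foot present stands upright (0.2 rad) on the floor of the feet bay; the plate lies flat in its bay with both pins through its holes (centre within 4 mm of the pins' midpoint, in line within 0.07 rad); lid shut (below 0.03 rad), latch closed (below 0.12 rad), all at rest (all of step 5 and x of foot1_mid in the frame of feet_bay between -0.07 and 0.07 m and y of foot1_mid in the frame of feet_bay between -0.065 and 0.065 m and z of foot1_mid in the frame of feet_bay between 0.015 and 0.032 m and angle between each of foot1_mid, foot2_mid, foot3_mid, foot4_mid's own z axis and vertical below 0.2 rad and x of foot2_mid in the frame of feet_bay between -0.07 and 0.07 m and y of foot2_mid in the frame of feet_bay between -0.065 and 0.065 m and z of foot2_mid in the frame of feet_bay between 0.015 and 0.032 m and x of foot3_mid in the frame of feet_bay between -0.07 and 0.07 m and y of foot3_mid in the frame of feet_bay between -0.065 and 0.065 m and z of foot3_mid in the frame of feet_bay between 0.015 and 0.032 m and x of foot4_mid in the frame of feet_bay between -0.07 and 0.07 m and y of foot4_mid in the frame of feet_bay between -0.065 and 0.065 m and z of foot4_mid in the frame of feet_bay between 0.015 and 0.032 m and horizontal distance between plate_mid and pins_mid below 0.004 m and angle between the x axis of plate_mid and the x axis of pins_mid, either way round below 0.07 rad and angle between plate_mid's own z axis and vertical below 0.05 rad and z of plate_mid in the frame of pins_mid between 0.015 and 0.0235 m and linear speed of each of foot1, foot2, foot3, foot4, plate below 0.03 m/s); the robot touches nothing.
It fails at once if the scale is shifted by more than 3 cm (distance of scale from where it was at the start of the episode above 0.03 m).
It fails at once if the tub is shifted by more than 3 cm (distance of tub from where it was at the start of the episode above 0.03 m).
It fails at once if the phone is shifted by more than 3 cm (distance of phone from where it was at the start of the episode above 0.03 m).
It fails at once if the cutter is shifted by more than 3 cm (distance of cutter from where it was at the start of the episode above 0.03 m).
Of foot1, foot2, foot3, foot4 only 2 to 4 are there at a start; the rules pass over those that are not, and their reading is None.
At some moment in a run one of foot1, foot2, foot3, foot4, plate may be knocked a few centimetres aside while the robot is not near it.
It also fails if it takes over 210 s, if anything falls off the work surface, if the arm or the gripper's body presses on something with over 40 N, if the wrist force passes 120 N, or if a joint passes its speed limit or range.

## Working session

There is one attempt and no reset: what is moved stays moved. The work goes in short steps, Python scripts to look and compute and a shell command to move; the robot and the scene stay as the last step left them, time stands still between calls to the robot, and variables do not carry over. Pictures are saved under pics/ and viewed, at most 14 in all, crops included, and the job is handed in when it is done.

```bash
ls; mkdir -p pics
cat > h.py <<'E'
import numpy as np, cv2
from station import sense, capture
def cam(n):
    c=capture(n); f=200/np.tan(np.radians(c['vfov'])/2)
    c['K']=np.array([[f,0,c['cx']],[0,f,c['cy']],[0,0,1]]); c['D']=np.array(c['D'],float)
    c['R']=np.array(c['R']);c['t']=np.array(c['t']); return c
def rays(c,uv):
    p=cv2.undistortPoints(np.array(uv,float).reshape(-1,1,2),c['K'],c['D']).reshape(-1,2)
    d=np.c_[p,np.ones(len(p))]@c['R']; return -c['R'].T@c['t'],d
def onz(c,uv,z):
    o,d=rays(c,uv); return o+d*((z-o[2])/d[:,2])[:,None]
def cloud(c):
    v,u=np.mgrid[0:400,0:640]; o,d=rays(c,np.c_[u.ravel(),v.ravel()])
    return (o+d*c['depth'].reshape(-1,1)).reshape(400,640,3)
def proj(c,X):
    return cv2.projectPoints(np.array(X,float).reshape(-1,1,3),cv2.Rodrigues(c['R'])[0],c['t'],c['K'],c['D'])[0].reshape(-1,2)
def save(n,im,s=1):
    cv2.imwrite('pics/'+n,cv2.resize(im[...,::-1],None,fx=s,fy=s,interpolation=cv2.INTER_CUBIC))
E
python3 - <<'E'
from h import *
for n in('top','side'):
    c=cam(n); save(n+'0.png',c['pixels'],1.25); print(n,(-c['R'].T@c['t']).round(),c['vfov'],c['D'],c['R'].round(2).tolist())
    print((c['depth']>0).mean())
print(sense())
E
```

```text
pics
top [ 450.  -39. 1218.] 44.160889936637275 [-0.01498165  0.          0.          0.          0.        ] [[-0.03, -1.0, -0.0], [-1.0, 0.03, -0.07], [0.07, -0.0, -1.0]]
0.996015625
side [  438. -1316.   890.] 42.26608726616618 [0.02618805 0.         0.         0.         0.        ] [[1.0, -0.09, -0.01], [-0.05, -0.52, -0.85], [0.07, 0.85, -0.53]]
0.99597265625
{'clock': 0.1, 'joints': array([-7.85983153e+01,  1.48533995e+01,  8.80034430e+01, -3.31133472e-04,
        7.72350120e+01, -1.16202553e+01]), 'qvel': array([-0.06696416, -0.10071115, -0.22654622, -0.01400817,  0.03453982,
        0.03791356]), 'joint_efforts': array([ 2.84838898e-03, -4.46970284e+01, -2.91248310e+01, -2.04539010e-04,
        6.28643043e-03,  2.53699363e-05]), 'ee_pos': array([ 215.0161595 , -505.72527593,  230.5832024 ]), 'orientation': array([[ 9.20354715e-01,  3.91084510e-01, -3.22448617e-04],
       [ 3.91084514e-01, -9.20353430e-01,  1.57041178e-03],
       [ 3.17397031e-04, -1.57144055e-03, -9.99998715e-01]]), 'force': array([-0.1704899 , -0.55645182,  0.07943573]), 'moment': array([-0.036863  ,  0.0342332 ,  0.03079098]), 'grasp_force': 0.0, 'gripper_width': 85.65999939053862}
```

```bash
python3 -c "import cv2;print(1)"
```

```text
1
```

View pics/top0.png

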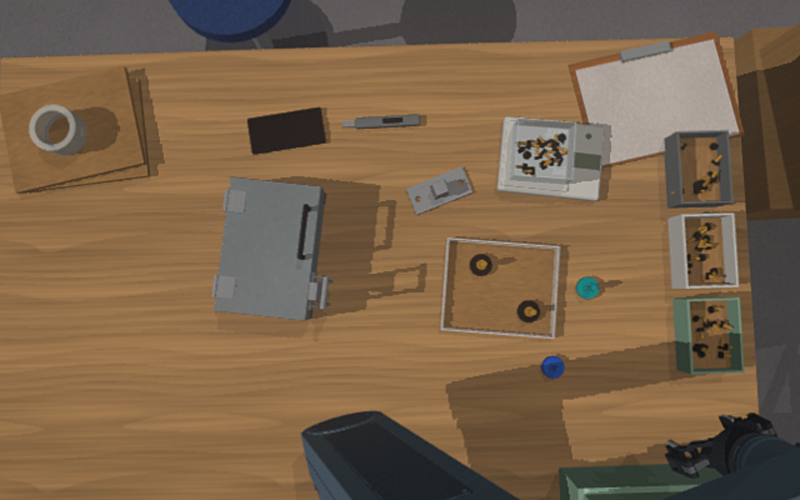

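View pics/side0.png

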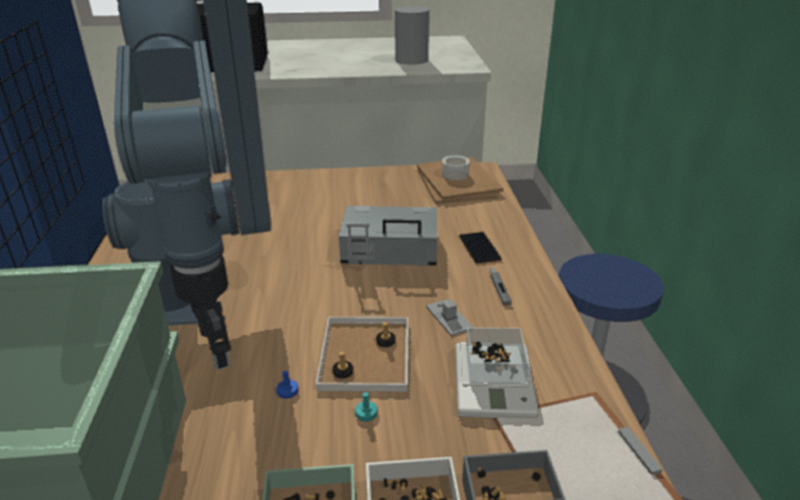

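The top picture shows the case at (270,248), with its latch on the right at (322,292) and its handle at (305,232). The plate is at (440,190). Things that could be taken for a foot:
- black and brass feet in the white tray at (480,265) and (528,311): these are the ones I want
- turquoise look-alike at (588,288)
- blue look-alike at (552,367)
- screws in the tub and bins

```bash
cat > m1.py <<'E'
from h import *
c=cam('top'); P=cloud(c); np.save('P0.npy',P)
X=P.reshape(-1,3)
reg=(X[:,0]>250)&(X[:,0]<650)
def rect(m):
    r=cv2.minAreaRect(X[m][:,:2].astype(np.float32)); print(m.sum(),np.round(r[0],1),np.round(r[1],1),round(r[2],2),'z',np.median(X[m][:,2]).round(1))
V,U=np.mgrid[0:400,0:640]; U=U.ravel();V=V.ravel()
def box(a,b,d,e): return (U>a/1.25)&(U<b/1.25)&(V>d/1.25)&(V<e/1.25)
z=X[:,2]
rect(box(200,335,165,330)&(z>76)&(z<92))
m=box(280,335,165,275)&(z>108)&(z<135);rect(m)
m=box(300,360,265,325)&(z>115)&(z<150);rect(m)
m=box(400,480,160,220)&(z>2.5)&(z<10);rect(m)
m=box(400,480,160,220)&(z>32)&(z<48);rect(m)
m=box(430,570,230,345)&(z>10)&(z<24);rect(m)
for b in [(460,500,245,285),(508,548,291,331)]:
    m=box(*b)&(z>10)&(z<25);rect(m)
    m=box(*b)&(z>40);rect(m)
for b in [(570,605,270,305),(535,570,350,385)]:
    m=box(*b)&(z>5);rect(m)
E
python3 m1.py
python3 - <<'E'
from h import *
c=cam('top');s=cam('side')
a=c['pixels'][120:280,160:480]; b=s['pixels'][150:330,240:440]
save('a.png',a,2.4); save('b.png',b,3)
E
```

```text
7922 [536.  174.9] [216.8 250.4] 82.06 z 83.0
199 [563.1 118.6] [11.1 99. ] 82.35 z 121.6
117 [452.1  80.6] [10.  53.8] 81.79 z 138.2
1056 [ 649.  -138.8] [154.5 115.5] 88.36 z 5.2
112 [ 649.  -134.6] [25.8 25.3] 20.72 z 40.6
952 [ 452.3 -246.7] [221.2 180.6] 83.78 z 16.5
221 [ 495.5 -201.4] [42.3 61. ] 16.98 z 16.2
30 [ 477.4 -126.5] [ 11.1 182.8] 13.96 z 52.3
219 [ 405.6 -300.6] [42.2 41.1] 88.6 z 16.3
30 [ 424.5 -172.4] [271.1  10.3] 81.38 z 53.5
267 [ 433.4 -244.2] [ 59.1 407.1] 3.64 z 14.6
266 [ 296.5 -344. ] [44.9 43. ] 9.01 z 14.0
```

View pics/a.png

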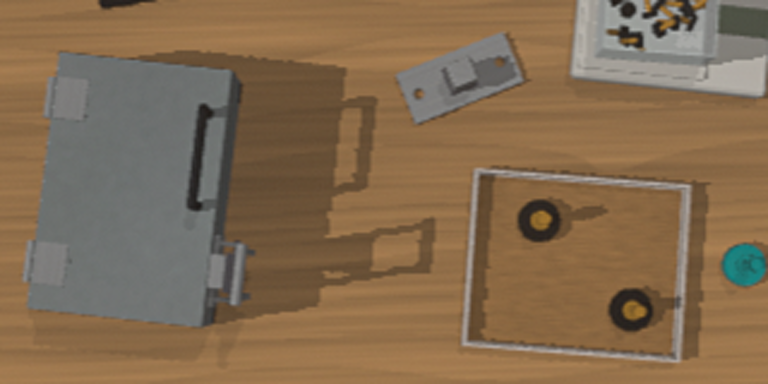

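View pics/b.png

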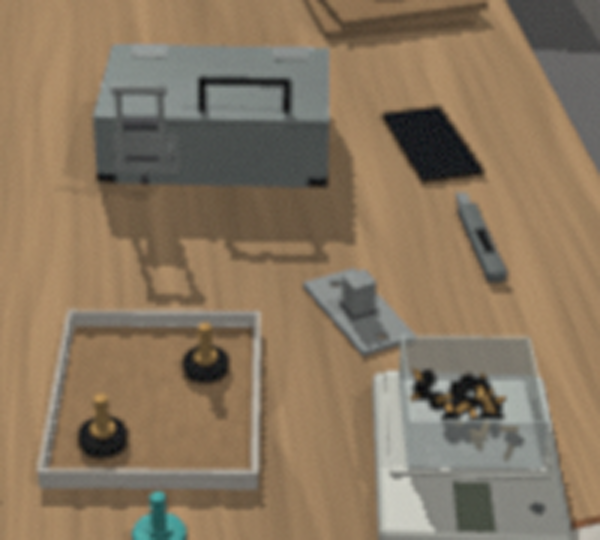

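The crops confirm two black and brass feet in the tray, at (540,220) and (632,310) in a.png. The latch bar is at (238,272), the handle at (200,157) and the plate stub at (462,75). The case's x axis is at about 82.2° in the world, with its centre near (538,190). Next I rotate the tool to match the case.

```bash
cat > go.py <<'E'
import sys,numpy as np
from scipy.spatial.transform import Rotation as Ro
from station import sense
# target x y z  yaw(deg of tool y in plan) [tilt deg about tool x]
a=[float(v) for v in sys.argv[1:]]
s=sense();R=np.array(s['orientation']);p=np.array(s['ee_pos'])
th=np.radians(a[3]);y=np.array([np.cos(th),np.sin(th),0]);z=np.array([0,0,-1.]);T=np.c_[np.cross(y,z),y,z]
if len(a)>4:T=T@Ro.from_euler('x',a[4],degrees=True).as_matrix()
rv=Ro.from_matrix(R.T@T).as_rotvec(degrees=True)/5
print('t',s['clock'],'pos',p.round(1),'turn units',rv.round(2),'shift now',(R.T@(np.array(a[:3])-p)/40).round(2),'shift target-axes',(T.T@(np.array(a[:3])-p)/40).round(2),'F',np.round(s['force'],1),'w',round(float(s['gripper_width']),1),round(float(s['grasp_force']),1))
E
python3 -m jog '0 0 1 0 0 0 .6;0 0 1 0 0 0 .6;0 0 1 0 0 0 .6;0 0 1 0 0 0 .6;0 0 1 0 0 0 .6'
python3 -m jog '0 0 1 0 0 0 .6;0 0 .16 0 0 0 .6'; python3 go.py 452 81 180 -97.8
```

```text
clock: 0.67
ee_pos: [215.1, -506.1, 231.1]
orientation: [[0.999, -0.039, -0.0], [-0.039, -0.999, 0.0], [-0.0, -0.0, -1.0]]
force: [0.7, -0.3, -0.5]
gripper_width: 51.0
grasp_force: 0.0
clock: 0.83
ee_pos: [215.1, -506.1, 231.1]
orientation: [[0.99, -0.139, -0.0], [-0.139, -0.99, 0.0], [-0.0, -0.0, -1.0]]
force: [0.8, -0.5, -0.0]
gripper_width: 51.1
grasp_force: 0.0
t 0.8333 pos [ 215.1 -506.1  231.1] turn units [-0.    0.   -0.03] shift now [  3.83 -15.36   1.28] shift target-axes [  3.88 -15.34   1.28] F [ 0.8 -0.5 -0. ] w 51.1 0.0
```

```bash
python3 -m jog '0 0 0 .23 -.9 0 .5;0 0 0 .23 -.9 0 .5;0 0 0 .23 -.9 0 .5;0 0 0 .23 -.9 0 .5;0 0 0 .23 -.9 0 .5' >/dev/null
python3 -m jog '0 0 0 .23 -.9 0 .5;0 0 0 .23 -.9 0 .5;0 0 0 .23 -.9 0 .5;0 0 0 .23 -.9 0 .5;0 0 0 .23 -.9 0 .5' >/dev/null
python3 -m jog '0 0 0 .23 -.9 0 .5;0 0 0 .23 -.9 0 .5;0 0 0 .23 -.9 0 .5;0 0 0 .23 -.9 0 .5;0 0 0 .23 -.9 0 .5' 
python3 go.py 452 81 116 -97.8
```

```text
clock: 2.08
ee_pos: [425.2, 12.1, 231.6]
orientation: [[0.991, -0.133, 0.001], [-0.133, -0.991, -0.0], [0.001, 0.0, -1.0]]
force: [0.8, -0.8, 0.1]
gripper_width: 42.7
grasp_force: 0.0
t 2.0833 pos [425.2  12.1 231.6] turn units [ 0.   -0.01  0.03] shift now [ 0.43 -1.8   2.89] shift target-axes [ 0.43 -1.8   2.89] F [ 0.8 -0.8  0.1] w 42.7 0.0
```

```bash
python3 -m jog '0 0 0 .2 -.7 0 .5;0 0 0 .1 -.6 0 .5;0 0 0 0 0 0 .5;0 0 0 0 0 0 .5'>/dev/null
python3 go.py 452 81 116 -97.8
python3 - <<'E'
from h import *
s=cam('side'); save('lat.png',s['pixels'][100:260,230:390],3.5)
E
```

```text
t 2.4167 pos [443.8  61.1 231.1] turn units [0.   0.01 0.06] shift now [ 0.14 -0.52  2.88] shift target-axes [ 0.14 -0.52  2.88] F [-0.5 -0.2 -1.3] w 42.7 0.0
```

View pics/lat.png

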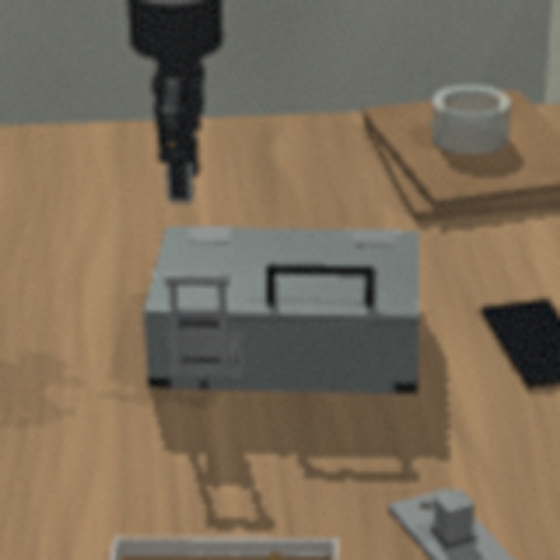

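The gripper tip (180,195) is above the latch bar (198,282), with the gripper line along the case's x as I wanted. Now I descend and grip.

```bash
python3 -m jog '0 0 .06 .14 -.52 0 .5;0 0 0 0 0 .8 .5;0 0 0 0 0 .8 .5;0 0 0 0 0 .7 .5;0 0 0 0 0 .58 .5'>/dev/null
python3 -m jog '0 0 0 0 0 0 .5;0 0 0 0 0 0 .5'>/dev/null
python3 go.py 452 81 116 -97.8
python3 -m jog '0 0 0 0 0 0 0;0 0 0 0 0 0 0;0 0 0 0 0 0 0;0 0 0 0 0 0 0;0 0 0 0 0 0 0'
python3 go.py 452 81 116 -97.8
```

```text
t 3.05 pos [451.3  78.8 115.6] turn units [ 0.01  0.03 -0.07] shift now [ 0.01 -0.06 -0.01] shift target-axes [ 0.01 -0.06 -0.01] F [0.2 0.  0.2] w 42.5 0.0
clock: 3.47
ee_pos: [453.7, 79.9, 117.9]
orientation: [[0.99, -0.14, 0.004], [-0.14, -0.99, -0.0], [0.004, -0.0, -1.0]]
force: [-0.0, 0.4, 6.4]
gripper_width: 7.8
grasp_force: 58.6
t 3.4667 pos [453.7  79.9 117.9] turn units [-0.01 -0.05 -0.05] shift now [-0.05 -0.02  0.05] shift target-axes [-0.05 -0.02  0.05] F [-0.   0.4  6.4] w 7.8 58.6
```

```bash
python3 -m jog '0 0 0 0 .34 .07 0;0 0 0 0 .31 .14 0;0 0 0 0 .29 .17 0;0 0 0 0 .27 .22 0'
python3 -m jog '0 0 0 0 .22 .26 0;0 0 0 0 .19 .28 0;0 0 0 0 .13 .27 0;0 0 0 0 .08 .26 0;0 0 0 0 0 0 0'
python3 go.py 443 7 45 -97.8
```

```text
clock: 3.8
ee_pos: [447.0, 31.7, 93.3]
orientation: [[0.99, -0.14, 0.004], [-0.14, -0.99, -0.0], [0.004, -0.0, -1.0]]
force: [3.3, 7.0, -4.7]
gripper_width: 7.7
grasp_force: 58.3
clock: 4.22
ee_pos: [443.3, 7.7, 49.1]
orientation: [[0.99, -0.142, 0.003], [-0.142, -0.99, 0.002], [0.002, -0.002, -1.0]]
force: [1.7, 8.0, 5.6]
gripper_width: 7.3
grasp_force: 59.2
t 4.2167 pos [443.3   7.7  49.1] turn units [-0.02 -0.03 -0.08] shift now [-0.01  0.02  0.1 ] shift target-axes [-0.01  0.02  0.1 ] F [1.7 8.  5.6] w 7.3 59.2
```

```bash
python3 -m jog '0 0 0 0 0 0 .4;0 0 0 0 0 0 .4;0 0 0 0 0 0 .4;0 0 0 0 0 -.5 .5;0 0 0 0 0 -1 .5'>/dev/null
python3 -m jog '0 0 0 0 0 -1 .5;0 0 0 0 0 -1 .5;0 0 0 0 0 -.5 .5;0 0 0 0 0 0 .5;0 0 0 0 0 0 .5'>/dev/null
python3 go.py 563 119 101 -97.8
python3 - <<'E'
from h import *
s=cam('top'); P=cloud(s);save('lat2.png',s['pixels'][120:280,160:400],2.5)
E
```

```text
t 5.05 pos [442.4   7.1 210.4] turn units [ 0.01 -0.04 -0.05] shift now [ 2.58 -3.2   2.74] shift target-axes [ 2.61 -3.18  2.74] F [ 0.3  0.  -0.7] w 42.7 0.0
```

View pics/lat2.png

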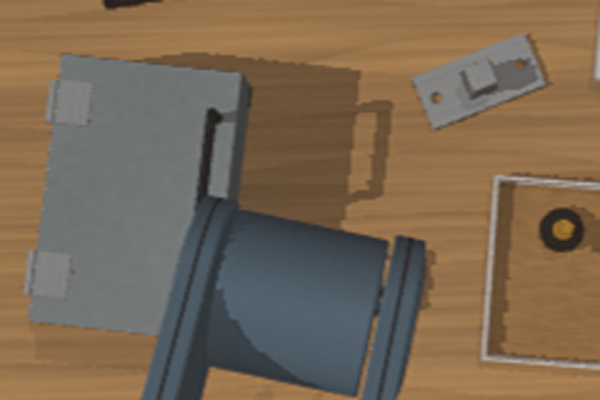

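The arm hides the latch, but the upright lever's shadow has gone, so the latch is open. The handle is visible at (208,150).

```bash
python3 -m jog '0 0 0 .65 -.75 0 .5;0 0 0 .65 -.75 0 .5;0 0 0 .65 -.75 0 .5;0 0 0 .63 -.8 0 .5;0 0 0 0 -.13 0 .5'>/dev/null
python3 -m jog '0 0 -.04 0 0 .9 .5;0 0 0 0 0 .9 .5;0 0 0 0 0 .9 .5;0 0 0 0 0 0 .5;0 0 0 0 0 0 .5'>/dev/null
python3 go.py 563 119 101 -97.8
```

```text
t 5.9333 pos [559.  118.6  98.3] turn units [ 0.02  0.09 -0.02] shift now [ 0.1  -0.02 -0.07] shift target-axes [ 0.1  -0.02 -0.07] F [0.8 0.2 0.8] w 42.7 0.0
```

```bash
python3 -m jog '0 0 0 0 0 0 0;0 0 0 0 0 0 0;0 0 0 0 0 0 0;0 0 0 0 0 0 0;0 0 0 0 0 0 0'
python3 -m jog '0 0 0 0 -.2 -.56 0;0 0 0 0 -.28 -.52 0;0 0 0 0 -.35 -.47 0;0 0 0 0 -.42 -.42 0'
python3 go.py 570 166 181 -97.8
```

```text
clock: 6.35
ee_pos: [563.7, 119.7, 103.8]
orientation: [[0.991, -0.137, 0.005], [-0.137, -0.991, 0.001], [0.005, -0.002, -1.0]]
force: [1.3, 5.1, 7.4]
gripper_width: 7.5
grasp_force: 59.1
clock: 6.68
ee_pos: [570.1, 166.7, 181.9]
orientation: [[0.99, -0.138, 0.003], [-0.138, -0.99, -0.003], [0.003, 0.003, -1.0]]
force: [5.3, -3.2, -3.9]
gripper_width: 7.0
grasp_force: 58.5
t 6.6833 pos [570.1 166.7 181.9] turn units [ 0.03 -0.04 -0.03] shift now [-0.    0.02  0.02] shift target-axes [-0.    0.02  0.02] F [ 5.3 -3.2 -3.9] w 7.0 58.5
```

Tracking well; I'll continue along the arc.

```bash
python3 -m jog '0 0 0 0 -.48 -.35 0;0 0 0 0 -.52 -.28 0;0 0 0 0 -.56 -.19 0;0 0 0 0 -.58 -.11 0'
python3 -m jog '0 0 0 0 -.59 -.02 0;0 0 0 0 -.58 .07 0;0 0 0 0 -.57 .155 0;0 0 0 0 0 0 0;0 0 0 0 0 0 0'
python3 go.py 591 322 205 -97.8
```

```text
clock: 7.02
ee_pos: [582.0, 251.8, 220.6]
orientation: [[0.99, -0.138, 0.005], [-0.138, -0.99, -0.003], [0.005, 0.002, -1.0]]
force: [2.6, -4.3, -0.8]
gripper_width: 7.3
grasp_force: 60.7
clock: 7.43
ee_pos: [592.2, 323.9, 211.8]
orientation: [[0.991, -0.135, 0.007], [-0.135, -0.991, 0.002], [0.007, -0.003, -1.0]]
force: [3.4, 2.0, 8.4]
gripper_width: 7.6
grasp_force: 62.1
t 7.4333 pos [592.2 323.9 211.8] turn units [-0.03 -0.08  0.01] shift now [-0.02  0.05  0.17] shift target-axes [-0.02  0.05  0.17] F [3.4 2.  8.4] w 7.6 62.1
```

```bash
python3 -m jog '0 0 0 0 0 0 .25;0 0 0 0 0 0 .25;0 0 0 0 0 0 .25;0 0 0 0 0 -.4 .25;0 0 0 0 0 -.8 .25'
python3 -m jog '0 0 0 0 0 -1 .25;0 0 0 0 0 -1 .35;0 0 0 0 .5 -.3 .35;0 0 0 0 1 0 .35;0 0 0 0 1 0 .35'>/dev/null
python3 -m jog '0 0 0 0 1 0 .35;0 0 0 0 1 0 .35;0 0 0 0 1 0 .35;0 0 0 0 1 0 .35;0 0 0 0 1 0 .35'>/dev/null
python3 -m jog '0 0 0 0 1 0 .35;0 0 0 0 1 0 .35;0 0 0 0 1 0 .35;0 0 0 0 .5 0 .35;0 0 0 0 0 0 .35'>/dev/null
python3 go.py 495 -201 24 -97.8
python3 - <<'E'
from h import *
s=cam('top');np.savez('t1.npz',P=cloud(s),im=s['pixels']);save('open.png',s['pixels'],1.25)
E
```

```text
clock: 7.85
ee_pos: [587.6, 320.6, 252.2]
orientation: [[0.99, -0.138, -0.01], [-0.138, -0.99, -0.004], [-0.01, 0.005, -1.0]]
force: [0.7, 0.1, 0.3]
gripper_width: 21.1
grasp_force: 0.0
t 9.1 pos [ 528.5 -118.4  348.5] turn units [ 0.02  0.02 -0.08] shift now [-0.52  2.15  8.12] shift target-axes [-0.55  2.16  8.11] F [ 0.8 -0.6 -0.7] w 29.8 0.0
```

View pics/open.png

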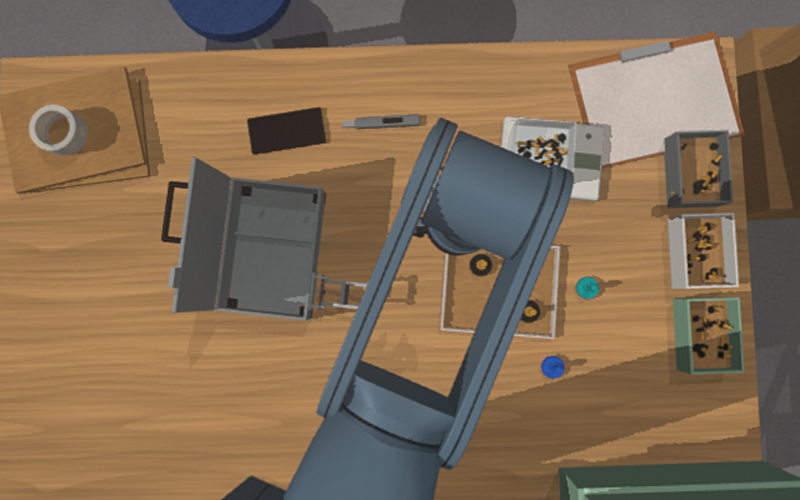

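The lid stands open at (205,240), the latch lever lies out at (345,292), and the pins show at about (262,215) and (303,218). Now I measure the pins, rim and stud tops.

Run:
```python
from h import *
d=np.load('t1.npz');P=d['P'];im=d['im'].astype(int)
th=np.radians(82.2);e=np.array([np.cos(th),np.sin(th)]);n=np.array([-e[1],e[0]])
c0=np.array([538.3,189.7]);q=P[...,:2]-c0;cx=q@e;cy=q@n;z=P[...,2]
# rim
r=(z>66)&(z<82)&(abs(cx)<95)&(abs(cy)<135)
rr=cv2.minAreaRect(P[r][:,:2].astype(np.float32));print('rim',rr, np.percentile(cx[r],[1,99]),np.percentile(cy[r],[1,99]))
for sg in (-1,1):
    for lo,hi in((9,22),(20,34)):
        m=(abs(cx+10-sg*45)<14)&(abs(cy+73.5)<15)&(z>lo)&(z<hi)
        print('pin',sg,lo,m.sum(),P[m].mean(0).round(1) if m.any() else '',cx[m].mean().round(1),cy[m].mean().round(1))
f=(z[...]>2)&(z<8)&(abs(cx)<70)&(cy>-115)&(cy<110); print('floor z',np.median(z[f]))
# feet: black base & brass stud, top
for a in((495.5,-201.4),(405.6,-300.6)):
    m=(np.hypot(P[...,0]-a[0],P[...,1]-a[1])<30)
    b=m&(z>40)&(z<60);t=P[b]; g=m&(im.max(2)<60)&(z>10)&(z<25)
    print('foot',a,b.sum(),t.mean(0).round(1) if b.any() else '', g.sum(), cv2.minEnclosingCircle(P[g][:,:2].astype(np.float32)))
cv2.imwrite('pics/pin.png',cv2.resize(d['im'][130:265,170:275,::-1],None,fx=5,fy=4.4,interpolation=cv2.INTER_CUBIC))
```

```text
rim ((538.2067260742188, 190.78744506835938), (173.41639709472656, 250.91648864746094), 81.88445281982422) [-85.06175324  86.99813104] [-124.55960442  125.07321623]
pin -1 9 10 [602.  124.6  15.9] -55.9 -71.9
pin -1 20 8 [603.6 125.   24.2] -55.2 -73.5
pin 1 9 8 [618.7 214.5  14. ] 35.5 -76.3
pin 1 20 9 [615.7 213.9  25.1] 34.5 -73.4
floor z 4.809871941224628
foot (495.5, -201.4) 24 [ 497.9 -209.7   51.1] 152 ((497.6875305175781, -211.34405517578125), 20.818405151367188)
foot (405.6, -300.6) 25 [ 405.3 -299.3   51.3] 92 ((404.67669677734375, -301.2491760253906), 20.616592407226562)
```

View pics/pin.png

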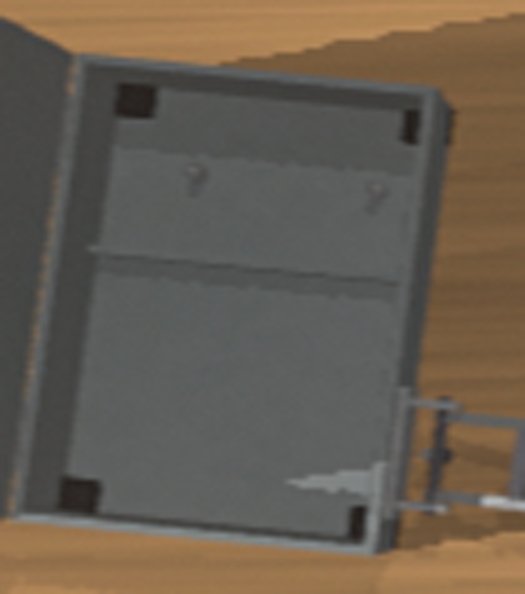

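The crop shows the pins at (195,180) and (375,195), the rib across the middle and an empty feet bay. Measured pin midpoint is (609.7,169.8) and the feet bay centre is (490,197). Next is foot 1.

```bash
python3 go.py 497.8 -210 24 -97.8
python3 -m jog '0 0 0 -.2 .55 .75 .5;0 0 0 -.2 .55 .75 .5;0 0 0 -.07 .55 .75 .5;0 0 0 0 .55 .75 .5;0 0 0 0 .2 .8 .5'>/dev/null
python3 -m jog '0 0 0 0 0 .95 .5;0 0 0 0 0 .95 .5;0 0 0 0 0 .5 .5;0 0 0 0 0 0 .5;0 0 0 0 0 0 .5'>/dev/null
python3 go.py 497.8 -210 24 -97.8
```

```text
t 9.15 pos [ 528.9 -116.   348.6] turn units [-0.    0.02 -0.07] shift now [-0.42  2.44  8.12] shift target-axes [-0.45  2.43  8.11] F [ 0.5  0.2 -0.4] w 29.7 0.0
t 9.9833 pos [ 497.6 -204.8  100.5] turn units [-0.02  0.03 -0.  ] shift now [0.03 0.13 1.91] shift target-axes [0.02 0.13 1.91] F [-0.1 -0.1  1.2] w 42.8 0.0
```

```bash
python3 -m jog '0 0 0 .03 .13 .6 .5;0 0 0 0 0 .7 .5;0 0 0 0 0 .55 .5;0 0 0 0 0 0 .5;0 0 0 0 0 0 .5'>/dev/null
python3 go.py 497.8 -210 24 -97.8
python3 -m jog '0 0 0 0 0 0 0;0 0 0 0 0 0 0;0 0 0 0 0 0 0;0 0 0 0 0 0 0;0 0 0 0 0 0 0'
python3 go.py 494.3 226.5 175 -97.8
```

```text
t 10.4 pos [ 499.3 -211.5   28.4] turn units [ 0.   -0.01 -0.01] shift now [-0.04 -0.03  0.11] shift target-axes [-0.04 -0.03  0.11] F [ 0.1 -1.   0.4] w 43.1 0.0
clock: 10.82
ee_pos: [500.1, -212.4, 29.5]
orientation: [[0.991, -0.137, 0.004], [-0.137, -0.991, -0.002], [0.004, 0.002, -1.0]]
force: [0.2, 0.8, 6.3]
gripper_width: 9.4
grasp_force: 58.5
t 10.8167 pos [ 500.1 -212.4   29.5] turn units [ 0.02 -0.05 -0.02] shift now [ -1.63 -10.84  -3.66] shift target-axes [ -1.63 -10.85  -3.64] F [0.2 0.8 6.3] w 9.4 58.5
```

```bash
python3 -m jog '0 0 0 0 0 -.9 0;0 0 0 0 0 -.9 0;0 0 0 0 -.2 -.9 0;0 0 0 -.1 -.5 -.8 0;0 0 0 -.13 -.9 -.1 0'
python3 -m jog '0 0 0 -.15 -.9 0 0;0 0 0 -.15 -.9 0 0;0 0 0 -.15 -.9 0 0;0 0 0 -.15 -.9 0 0;0 0 0 -.15 -.9 0 0'>/dev/null
python3 -m jog '0 0 0 -.15 -.9 0 0;0 0 0 -.15 -.9 0 0;0 0 0 -.15 -.9 0 0;0 0 0 -.15 -.9 0 0;0 0 0 -.05 -.6 0 0'>/dev/null
python3 -m jog '0 0 0 0 -.5 0 0;0 0 0 0 0 0 0;0 0 0 0 0 0 0'
python3 go.py 494.3 226.5 32.5 -97.8
```

```text
clock: 11.23
ee_pos: [502.0, -150.8, 178.7]
orientation: [[0.99, -0.14, 0.012], [-0.14, -0.99, -0.008], [0.013, 0.006, -1.0]]
force: [1.7, -0.1, -1.3]
gripper_width: 9.8
grasp_force: 58.8
clock: 12.32
ee_pos: [493.0, 226.2, 171.9]
orientation: [[0.991, -0.135, 0.001], [-0.135, -0.991, -0.0], [0.001, -0.0, -1.0]]
force: [0.6, -0.8, -0.8]
gripper_width: 9.8
grasp_force: 58.8
t 12.3167 pos [493.  226.2 171.9] turn units [-0.   -0.01  0.01] shift now [ 0.03 -0.01  3.48] shift target-axes [ 0.03 -0.01  3.48] F [ 0.6 -0.8 -0.8] w 9.8 58.8
```

```bash
python3 -m jog '0 0 0 0 0 .8 0;0 0 0 0 0 .9 0;0 0 0 0 0 .9 0;0 0 0 0 0 .5 0;0 0 0 0 0 .25 0'>/dev/null
python3 -m jog '0 0 0 0 0 .1 0;0 0 0 0 0 0 0;0 0 0 0 0 0 0'
python3 go.py 494.3 226.5 32.5 -97.8
```

```text
clock: 12.98
ee_pos: [494.2, 225.0, 34.4]
orientation: [[0.99, -0.138, 0.002], [-0.138, -0.99, 0.0], [0.002, -0.001, -1.0]]
force: [-0.4, -2.1, -0.6]
gripper_width: 9.9
grasp_force: 58.9
t 12.9833 pos [494.2 225.   34.4] turn units [-0.01 -0.02 -0.02] shift now [-0.   -0.04  0.05] shift target-axes [-0.   -0.04  0.05] F [-0.4 -2.1 -0.6] w 9.9 58.9
```

```bash
python3 -m jog '0 0 0 0 0 .06 0;0 0 0 0 0 0 0;0 0 0 0 0 0 .35;0 0 0 0 0 0 .35;0 0 0 0 0 0 .35'
python3 -m jog '0 0 0 0 0 -.4 .35;0 0 0 0 0 -.9 .35;0 0 0 0 0 -1 .35;0 0 0 0 0 -1 .35;0 0 0 -.1 .8 -.3 .35'
python3 go.py 405.2 -300 28 -97.8
```

```text
clock: 13.4
ee_pos: [493.6, 225.6, 31.3]
orientation: [[0.991, -0.137, 0.001], [-0.137, -0.991, 0.0], [0.001, -0.001, -1.0]]
force: [-0.3, -0.9, 1.1]
gripper_width: 30.2
grasp_force: 0.0
clock: 13.82
ee_pos: [489.3, 198.2, 181.5]
orientation: [[0.991, -0.134, 0.013], [-0.134, -0.991, 0.005], [0.012, -0.006, -1.0]]
force: [2.3, 0.3, 1.4]
gripper_width: 30.0
grasp_force: 0.0
t 13.8167 pos [489.3 198.2 181.5] turn units [-0.07 -0.14  0.02] shift now [-0.46 12.65  3.75] shift target-axes [-0.39 12.63  3.84] F [2.3 0.3 1.4] w 30.0 0.0
```

```bash
python3 -m jog '0 0 0 -.05 .95 0 .5;0 0 0 -.05 .95 0 .5;0 0 0 -.05 .95 0 .5;0 0 0 -.05 .95 0 .5;0 0 0 -.05 .95 0 .5'>/dev/null
python3 -m jog '0 0 0 -.05 .95 0 .5;0 0 0 -.05 .95 0 .5;0 0 0 0 .95 0 .5;0 0 0 0 .95 0 .5;0 0 0 0 .95 0 .5'>/dev/null
python3 -m jog '0 0 0 0 .95 0 .5;0 0 0 0 .95 0 .5;0 0 0 0 .5 .3 .5;0 0 0 0 0 0 .5;0 0 0 0 0 0 .5'>/dev/null
python3 go.py 405.2 -300 28 -97.8
python3 - <<'E'
from h import *
s=cam('side');im=s['pixels'];save('v3.png',np.vstack([im[130:240,250:410],im[240:350,230:390]]),2.7)
E
```

```text
t 15.0667 pos [ 405.2 -275.9  162.2] turn units [-0.01  0.01 -0.04] shift now [0.09 0.6  3.35] shift target-axes [0.08 0.6  3.35] F [-0.5  1.2 -0.3] w 42.6 0.0
```

View pics/v3.png

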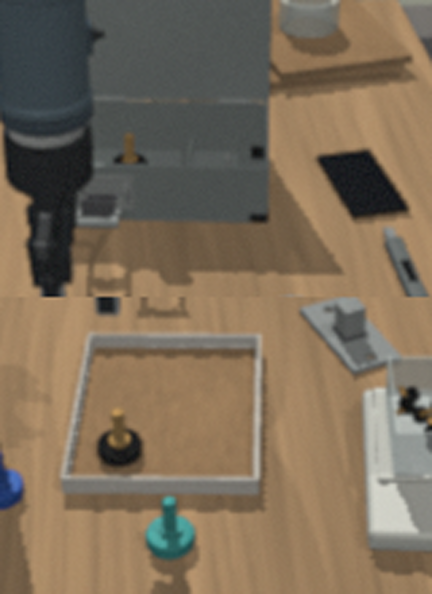

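Foot 1 stands upright in the bay at (130,150), and foot 2 is still in the tray at (120,440). Descending on foot 2.

```bash
python3 -m jog '0 0 0 .09 .55 .6 .5;0 0 0 0 0 .9 .5;0 0 0 0 0 .9 .5;0 0 0 0 0 0 .5;0 0 0 0 0 0 .5'>/dev/null
python3 go.py 405.2 -300 28 -97.8
python3 -m jog '0 0 0 0 .04 .6 .5;0 0 0 0 0 .35 .5;0 0 0 0 0 0 .5;0 0 0 0 0 0 .5'>/dev/null
python3 go.py 405.2 -300 28 -97.8
python3 -m jog '0 0 0 0 0 0 0;0 0 0 0 0 0 0;0 0 0 0 0 0 0;0 0 0 0 0 0 0;0 0 0 0 0 0 0'
python3 go.py 485.4 162.1 178 -97.8
```

```text
t 15.5333 pos [ 405.7 -295.3   66. ] turn units [-0.04  0.04  0.  ] shift now [0.01 0.12 0.95] shift target-axes [0.   0.12 0.95] F [ 0.2 -0.   1.6] w 42.5 0.0
t 15.8667 pos [ 407.  -299.5   30.6] turn units [ 0.01 -0.02 -0.  ] shift now [-0.04  0.02  0.07] shift target-axes [-0.04  0.02  0.07] F [ 0.1  0.2 -0.1] w 42.7 0.0
clock: 16.28
ee_pos: [407.0, -300.2, 30.4]
orientation: [[0.991, -0.137, 0.002], [-0.137, -0.991, -0.002], [0.002, 0.002, -1.0]]
force: [0.4, 1.3, 8.1]
gripper_width: 9.7
grasp_force: 58.6
t 16.2833 pos [ 407.  -300.2   30.4] turn units [ 0.02 -0.03 -0.02] shift now [  0.37 -11.71  -3.71] shift target-axes [  0.37 -11.72  -3.69] F [0.4 1.3 8.1] w 9.7 58.6
```

```bash
python3 -m jog '0 0 0 0 0 -.9 0;0 0 0 0 0 -.9 0;0 0 0 0 -.2 -.9 0;0 0 0 0 -.5 -.8 0;0 0 0 0 -.9 -.2 0'>/dev/null
python3 -m jog '0 0 0 .03 -.95 0 0;0 0 0 .03 -.95 0 0;0 0 0 .03 -.95 0 0;0 0 0 .03 -.95 0 0;0 0 0 .03 -.95 0 0'>/dev/null
python3 -m jog '0 0 0 .03 -.95 0 0;0 0 0 .03 -.95 0 0;0 0 0 .03 -.95 0 0;0 0 0 .03 -.95 0 0;0 0 0 .03 -.95 0 0'>/dev/null
python3 -m jog '0 0 0 0 -.6 0 0;0 0 0 0 0 0 0;0 0 0 0 0 0 0'
python3 go.py 485.4 162.1 33.5 -97.8
```

```text
clock: 17.78
ee_pos: [481.6, 163.8, 176.8]
orientation: [[0.991, -0.134, -0.0], [-0.134, -0.991, -0.0], [-0.0, 0.0, -1.0]]
force: [0.3, -0.6, -1.2]
gripper_width: 9.5
grasp_force: 59.1
t 17.7833 pos [481.6 163.8 176.8] turn units [0.   0.   0.02] shift now [0.1  0.03 3.58] shift target-axes [0.1  0.03 3.58] F [ 0.3 -0.6 -1.2] w 9.5 59.1
```

```bash
python3 -m jog '0 0 0 .08 .03 .8 0;0 0 0 0 0 .9 0;0 0 0 0 0 .9 0;0 0 0 0 0 .6 0;0 0 0 0 0 .3 0'>/dev/null
python3 -m jog '0 0 0 0 0 .08 0;0 0 0 0 0 0 0;0 0 0 0 0 0 0'
python3 go.py 485.4 162.1 32.5 -97.8
python3 -m jog '0 0 0 0 0 0 .35;0 0 0 0 0 0 .35;0 0 0 0 0 0 .35'
python3 -m jog '0 0 0 0 0 -.4 .35;0 0 0 0 0 -.9 .35;0 0 0 0 0 -1 .35;0 0 0 0 0 -1 .35;0 0 0 0 .5 -.5 .35'
python3 go.py 649 -135 120 -97.8
```

```text
clock: 18.45
ee_pos: [485.1, 159.6, 33.7]
orientation: [[0.99, -0.139, -0.0], [-0.139, -0.99, -0.0], [-0.0, 0.0, -1.0]]
force: [-0.4, -0.0, -1.3]
gripper_width: 9.9
grasp_force: 60.4
t 18.45 pos [485.1 159.6  33.7] turn units [ 0.    0.   -0.03] shift now [-0.   -0.06  0.03] shift target-axes [-0.   -0.06  0.03] F [-0.4 -0.  -1.3] w 9.9 60.4
clock: 18.7
ee_pos: [485.6, 160.7, 34.1]
orientation: [[0.99, -0.138, 0.001], [-0.138, -0.99, 0.0], [0.001, -0.0, -1.0]]
force: [0.2, 0.6, 1.0]
gripper_width: 29.7
grasp_force: 0.0
clock: 19.12
ee_pos: [484.7, 143.3, 190.9]
orientation: [[0.991, -0.135, 0.008], [-0.135, -0.991, 0.002], [0.008, -0.003, -1.0]]
force: [1.3, -0.4, 0.0]
gripper_width: 30.1
grasp_force: 0.0
t 19.1167 pos [484.7 143.3 190.9] turn units [-0.04 -0.09  0.01] shift now [4.99 6.35 1.79] shift target-axes [5.01 6.33 1.77] F [ 1.3 -0.4  0. ] w 30.1 0.0
```

```bash
cat > m2.py <<'E'
from h import *
s=cam('top');P=cloud(s);im=s['pixels'];z=P[...,2]
m=(np.hypot(P[...,0]-649,P[...,1]+137)<110)&(P[...,0]<730)
q=m&(z>2.5)&(z<10)&(np.ptp(im.astype(int),axis=2)<25)
lab=cv2.connectedComponentsWithStats(q.astype(np.uint8));i=1+lab[2][1:,4].argmax();g=lab[1]==i
r=cv2.minAreaRect(P[g][:,:2].astype(np.float32));print('plate',r,g.sum())
b=m&(z>33)&(z<48);b=b&(np.hypot(P[...,0]-r[0][0],P[...,1]-r[0][1])<30)
print('stub',P[b].mean(0).round(1),cv2.minAreaRect(P[b][:,:2].astype(np.float32)))
u=proj(s,[[r[0][0],r[0][1],10]])[0].astype(int);print(u)
save('pl.png',np.hstack([im[u[1]-60:u[1]+60,u[0]-60:u[0]+60],im[140:260,170:290]]),3.3)
E
python3 m2.py
```

```text
plate ((648.6570434570312, -136.31939697265625), (56.26249313354492, 120.82991027832031), 20.052654266357422) 797
stub [ 648.  -134.6   40.3] ((648.3536376953125, -134.83245849609375), (25.64049530029297, 24.6751766204834), 18.88532257080078)
[351 151]
```

View pics/pl.png

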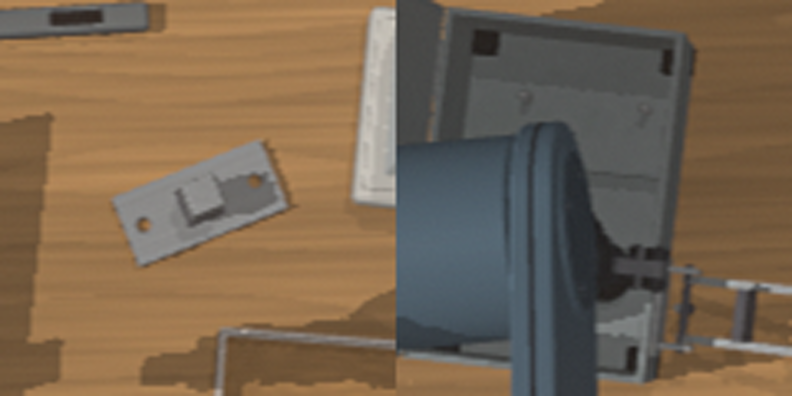

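Left crop: the plate at (202,200) is unmoved, long axis at about -70°, with the stub in the middle. Right crop: the gripper is over the feet bay and hides the feet. Turning and going to the plate.

```bash
python3 -m jog '0 0 0 .55 .7 0 .5;0 0 0 .55 .7 0 .5;0 0 0 .55 .7 0 .5;0 0 0 .55 .7 0 .5;0 0 0 .55 .7 0 .5'>/dev/null
python3 -m jog '0 0 0 .55 .7 0 .5;0 0 0 .55 .7 0 .5;0 0 0 .55 .7 0 .5;0 0 0 .3 .4 0 .5'>/dev/null
python3 -m jog '0 0 -1 0 0 0 .5;0 0 -1 0 0 0 .5;0 0 -1 0 0 0 .5;0 0 -1 0 0 0 .5;0 0 -1 0 0 0 .5'>/dev/null
python3 -m jog '0 0 -.55 0 0 0 .5;0 0 0 0 0 0 .5;0 0 0 0 0 0 .5'>/dev/null
python3 go.py 648.4 -135.5 15 -70
```

```text
t 20.5833 pos [ 635.5 -122.3  185.3] turn units [-0.    0.   -0.04] shift now [0.19 0.42 4.26] shift target-axes [0.19 0.42 4.26] F [-0.2 -0.4  0.2] w 42.7 0.0
```

```bash
python3 -m jog '0 0 -.04 .19 .42 .3 .5;0 0 0 0 0 .9 .5;0 0 0 0 0 .9 .5;0 0 0 0 0 .9 .5;0 0 0 0 0 .2 .5'>/dev/null
python3 -m jog '0 0 0 0 0 0 .5;0 0 0 0 0 0 .5'>/dev/null
python3 go.py 648.4 -135.5 15 -70
```

```text
t 21.1667 pos [ 649.  -135.7   58.4] turn units [ 0.   -0.    0.01] shift now [-0.01 -0.01  1.08] shift target-axes [-0.01 -0.01  1.08] F [0.2 0.3 0.7] w 42.8 0.0
```

```bash
python3 -m jog '0 0 0 0 0 .6 .5;0 0 0 0 0 .42 .5;0 0 0 0 0 .03 .5;0 0 0 0 0 0 .5'>/dev/null
python3 go.py 648.4 -135.5 15 -70
python3 -m jog '0 0 0 0 0 0 0;0 0 0 0 0 0 0;0 0 0 0 0 0 0;0 0 0 0 0 0 0;0 0 0 0 0 0 0'
python3 go.py 609.7 169.8 130 -97.8
```

```text
t 21.5 pos [ 649.4 -135.8   17.3] turn units [ 0.02 -0.02  0.01] shift now [-0.02 -0.02  0.06] shift target-axes [-0.02 -0.02  0.06] F [0.8 0.3 0.9] w 42.9 0.0
clock: 21.92
ee_pos: [650.4, -136.2, 18.4]
orientation: [[0.939, 0.343, 0.005], [0.343, -0.939, -0.002], [0.004, 0.003, -1.0]]
force: [0.2, 0.2, 7.1]
gripper_width: 23.8
grasp_force: 61.1
t 21.9167 pos [ 650.4 -136.2   18.4] turn units [ 0.03 -0.05  5.57] shift now [ 1.68 -7.53 -2.81] shift target-axes [-2.05 -7.44 -2.79] F [0.2 0.2 7.1] w 23.8 61.1
```

```bash
python3 -m jog '0 0 0 0 0 -.9 0;0 0 0 0 0 -.9 0;0 0 0 0 0 -.9 0;0 0 0 0 0 -.9 0;0 0 0 0 0 0 0'>/dev/null
python3 -m jog '0 0 1 0 0 0 0;0 0 1 0 0 0 0;0 0 1 0 0 0 0;0 0 1 0 0 0 0;0 0 1 0 0 0 0'>/dev/null
python3 -m jog '0 0 .55 0 0 0 0;0 0 0 0 0 0 0'>/dev/null
python3 go.py 609.7 169.8 130 -97.8
```

```text
t 22.9167 pos [ 648.  -135.3  159.1] turn units [-0.    0.01  0.  ] shift now [-1.98 -7.43  0.73] shift target-axes [-1.99 -7.43  0.73] F [-0.9 -0.1 -3.7] w 23.8 60.3
```

```bash
python3 -m jog '0 0 0 -.22 -.82 0 0;0 0 0 -.22 -.82 0 0;0 0 0 -.22 -.82 0 0;0 0 0 -.22 -.82 0 0;0 0 0 -.22 -.82 0 0'>/dev/null
python3 -m jog '0 0 0 -.22 -.82 0 0;0 0 0 -.22 -.82 0 0;0 0 0 -.22 -.82 0 0;0 0 0 -.2 -.8 0 0;0 0 0 0 0 0 0'>/dev/null
python3 -m jog '0 0 0 0 0 0 0;0 0 0 0 0 0 0'>/dev/null
python3 go.py 609.7 169.8 70 -97.8
python3 - <<'E'
from h import *
for n in('top','side'):
    s=cam(n);np.savez('c_'+n+'.npz',P=cloud(s),im=s['pixels'])
    p=proj(s,[[609.7,169.8,140]])[0].astype(int);print(n,p)
    if n=='top':a=s['pixels'][p[1]-60:p[1]+60,p[0]-60:p[0]+60]
    else: save('ins.png',np.hstack([a,s['pixels'][p[1]-60:p[1]+60,p[0]-60:p[0]+60]]),3.3)
E
```

```text
t 23.9167 pos [609.9 166.6 159.3] turn units [0.01 0.   0.05] shift now [-0.02 -0.08  2.23] shift target-axes [-0.02 -0.08  2.23] F [-0.7  0.1 -4. ] w 23.9 60.7
top [217 163]
side [334 162]
```

View pics/ins.png

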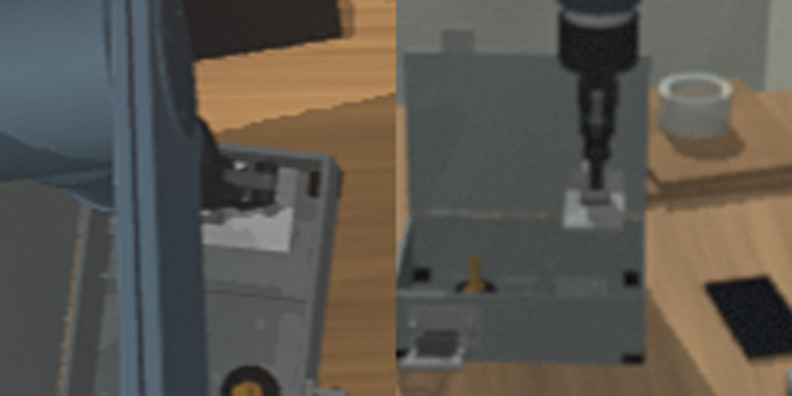

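Left: the plate's right end shows at (250,225) under the gripper, and a foot stands in the bay at (250,390). Right: the plate hangs level at (595,210). I'll measure the visible plate edges against the TCP.

Run:
```python
from h import *
th=np.radians(82.2);e=np.array([np.cos(th),np.sin(th)]);n=np.array([-e[1],e[0]])
tcp=np.array([609.9,166.6])
for nm in('top','side'):
    d=np.load('c_%s.npz'%nm);P=d['P'];z=P[...,2];q=P[...,:2]-tcp;x=q@e;y=q@n
    m=(z>141)&(z<152)&(abs(x)<75)&(abs(y)<40)
    print(nm,m.sum(),'z',np.median(z[m]),'x',np.percentile(x[m],[0.5,2,98,99.5]).round(1),'y',np.percentile(y[m],[.5,2,98,99.5]).round(1))
    if m.sum()>30:
        # front edge line (y max) as function of x
        bx=np.round(x[m]/4);Y=[(k*4,y[m][bx==k].max()) for k in np.unique(bx)];print(np.round(Y,1).tolist())
        by=np.round(y[m]/4);print(np.round([(k*4,x[m][by==k].min(),x[m][by==k].max()) for k in np.unique(by)],1).tolist())
```

```text
top 382 z 146.27175541162785 x [-61.  -60.6  55.7  58.6] y [-26.4 -25.2  29.   29.4]
[[-60.0, 26.8], [-56.0, 29.2], [-52.0, 27.9], [-48.0, 28.5], [-44.0, 28.9], [-40.0, 29.1], [-36.0, 29.5], [-32.0, 29.3], [-28.0, 28.4], [-24.0, 28.8], [-20.0, 29.3], [-16.0, 29.4], [-12.0, 29.5], [-8.0, 28.4], [-4.0, 28.3], [56.0, 28.3], [60.0, 28.7]]
[[-28.0, -60.2, -20.2], [-24.0, -60.4, -20.7], [-20.0, -61.0, -50.0], [-16.0, -61.0, -48.3], [-12.0, -59.7, -48.9], [-8.0, -60.6, -48.9], [-4.0, -60.4, -49.4], [-0.0, -60.8, -51.8], [4.0, -60.8, -17.5], [8.0, -60.3, -15.9], [12.0, -61.0, -4.2], [16.0, -60.8, 58.5], [20.0, -60.5, 58.4], [24.0, -61.1, 57.1], [28.0, -59.6, 58.9]]
side 241 z 144.70895390795113 x [-69.4 -66.8  52.3  56.3] y [-25.5 -25.3  28.   28.4]
[[-72.0, -10.2], [-68.0, 14.6], [-64.0, 27.2], [-60.0, 24.2], [-56.0, 27.6], [-52.0, 15.2], [-48.0, 27.8], [-44.0, 24.8], [-40.0, 18.7], [-36.0, 28.3], [-32.0, 28.5], [-28.0, 25.5], [-24.0, 25.6], [-20.0, 22.6], [-16.0, 25.9], [-12.0, 13.3], [-8.0, 22.9], [-4.0, 26.3], [0.0, 23.3], [4.0, 23.4], [8.0, 20.4], [12.0, 26.9], [16.0, 27.1], [20.0, 20.8], [24.0, 27.4], [28.0, 14.5], [32.0, 27.8], [36.0, 18.1], [40.0, 28.1], [44.0, 24.9], [48.0, 15.2], [52.0, 21.9], [56.0, 28.7]]
[[-24.0, -65.3, 55.4], [-20.0, -60.9, 51.1], [-16.0, -64.8, 56.4], [-12.0, -70.1, 2.9], [-8.0, -62.7, -6.9], [-4.0, -66.7, -12.0], [-0.0, -63.1, -10.1], [4.0, -67.3, -11.6], [8.0, -57.8, -11.1], [12.0, -67.4, 10.0], [16.0, -68.5, 55.6], [20.0, -64.2, 51.5], [24.0, -63.5, 44.6], [28.0, -65.8, 56.5]]
```

```bash
python3 -m jog '0 0 .05 .01 -.1 .7 0;0 0 0 0 0 .7 0;0 0 0 0 0 .7 0;0 0 0 0 0 .4 0;0 0 0 0 0 0 0'>/dev/null
python3 -m jog '0 0 0 0 0 0 0;0 0 0 0 0 0 0'>/dev/null
python3 go.py 610.7 170.6 46 -97.8
```

```text
t 24.6 pos [612.4 169.9  60.9] turn units [-0.01 -0.03 -0.04] shift now [-0.05 -0.01  0.37] shift target-axes [-0.05 -0.01  0.37] F [ 0.8  0.1 -2.9] w 23.9 60.6
```

```bash
python3 -m jog '0 0 -.02 -.04 -.02 .2 0;0 0 0 0 0 .15 0;0 0 0 0 0 0 0;0 0 0 0 0 0 0'>/dev/null
python3 go.py 610.7 170.6 46 -97.8
python3 -m jog '0 0 0 0 0 .1 0;0 0 0 0 0 .1 0;0 0 0 0 0 0 0'>/dev/null
python3 go.py 610.7 170.6 24 -97.8
```

```text
t 24.9333 pos [609.2 171.7  45.4] turn units [ 0.    0.01 -0.  ] shift now [ 0.04  0.02 -0.02] shift target-axes [ 0.04  0.02 -0.02] F [-0.1  0.4 -2.9] w 23.8 60.7
t 25.1833 pos [609.5 171.6  36.8] turn units [ 0.  0. -0.] shift now [0.03 0.02 0.32] shift target-axes [0.03 0.02 0.32] F [ 0.8 -1.4 -3.8] w 23.7 60.6
```

No upward force, with the underside 9 mm below the pin tops, so the pins are in the holes. Lowering on.

```bash
python3 -m jog '0 0 0 .02 .01 .12 0;0 0 0 0 0 .12 0;0 0 0 0 0 0 0'>/dev/null
python3 go.py 610.7 170.6 24 -97.8
python3 -m jog '0 0 0 0 0 .06 0;0 0 0 0 0 0 0'>/dev/null
python3 go.py 610.7 170.6 24 -97.8
```

```text
t 25.4333 pos [609.4 171.   26.6] turn units [ 0.01  0.03 -0.01] shift now [0.03 0.01 0.06] shift target-axes [0.03 0.01 0.06] F [-0.6  0.6 -4. ] w 23.9 60.7
t 25.6 pos [610.  171.1  24.9] turn units [ 0.    0.01 -0.01] shift now [0.02 0.01 0.02] shift target-axes [0.02 0.01 0.02] F [ 0.2 -0.5 -4.1] w 23.8 60.7
```

```bash
python3 -m jog '0 0 0 0 0 .04 0;0 0 0 0 0 0 0;0 0 0 0 0 0 .48;0 0 0 0 0 0 .48;0 0 0 0 0 0 .48'
python3 -m jog '0 0 0 0 0 -.4 .48;0 0 0 0 0 -.9 .48;0 0 0 0 0 -1 .48;0 0 0 0 0 -1 .48;0 0 0 0 .5 -.8 .48'
python3 -m jog '0 0 0 -.3 .9 0 .4;0 0 0 -.3 .9 0 .4;0 0 0 -.3 .9 0 .4;0 0 0 -.3 .9 0 .4;0 0 0 -.3 .9 0 .4'
python3 - <<'E'
from h import *
s=cam('top');P=cloud(s);z=P[...,2];im=s['pixels']
th=np.radians(82.2);e=np.array([np.cos(th),np.sin(th)]);n=np.array([-e[1],e[0]])
q=P[...,:2]-np.array([538.3,190.2]);x=q@e;y=q@n
m=(z>8.5)&(z<15)&(abs(x+10)<66)&(abs(y+73.5)<33);r=cv2.minAreaRect(P[m][:,:2].astype(np.float32));print('plate',m.sum(),r,np.median(z[m]),'x',np.percentile(x[m],[1,99]),'y',np.percentile(y[m],[1,99]))
m=(z>38)&(z<55)&(abs(x+10)<25)&(abs(y+73.5)<25);print('stub',m.sum(),x[m].mean(),y[m].mean(),z[m].mean())
m=(z>45)&(z<64)&(y>-20)&(y<115)&(abs(x)<75)
k,l,st,ce=cv2.connectedComponentsWithStats(m.astype(np.uint8))
for i in range(1,k):
    g=l==i
    if st[i,4]>8:print('stud',st[i,4],x[g].mean().round(1),y[g].mean().round(1),z[g].mean().round(1))
save('pk.png',im[130:270,130:330],3)
E
```

```text
clock: 26.02
ee_pos: [611.0, 171.2, 24.7]
orientation: [[0.991, -0.136, 0.002], [-0.136, -0.991, 0.0], [0.002, -0.0, -1.0]]
force: [-0.1, 0.0, 0.4]
gripper_width: 40.8
grasp_force: 0.0
clock: 26.43
ee_pos: [608.6, 154.0, 191.9]
orientation: [[0.991, -0.134, 0.004], [-0.134, -0.991, 0.002], [0.004, -0.003, -1.0]]
force: [0.9, -1.0, 0.9]
gripper_width: 40.9
grasp_force: 0.0
clock: 26.85
ee_pos: [522.9, -20.1, 188.7]
orientation: [[0.991, -0.136, 0.002], [-0.136, -0.991, -0.001], [0.002, 0.0, -1.0]]
force: [0.5, -0.3, 1.0]
gripper_width: 33.9
grasp_force: 0.0
plate 705 ((609.6473999023438, 170.66650390625), (122.21786499023438, 63.884376525878906), 83.07976531982422) 11.01268717895573 x [-68.43599392  48.81637584] y [-101.72243323  -44.59116482]
stub 112 -10.682722836685782 -72.33495766333421 45.35999634236662
stud 23 27.4 50.5 53.4
stud 22 -38.9 50.6 54.6
```

View pics/pk.png

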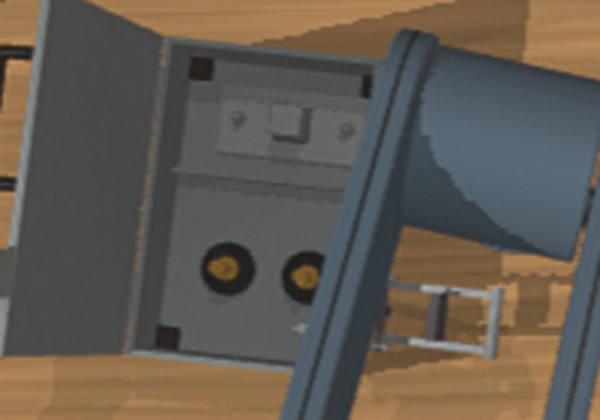

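The plate lies home, its top at z=11 mm with the stub at (290,125) and pins showing in both holes. Both feet stand in the bay at (228,268) and (305,275), and the lid is still back. Now I locate the open handle.

```bash
python3 - <<'E'
from h import *
s=cam('top');P=cloud(s);z=P[...,2];im=s['pixels'].astype(int)
th=np.radians(82.2);e=np.array([np.cos(th),np.sin(th)]);n=np.array([-e[1],e[0]])
q=P[...,:2]-np.array([538.3,190.2]);x=q@e;y=q@n
m=(z>190)&(z<260)&(x>100)&(x<190)&(abs(y)<140)
d=m&(im.max(2)<70);b=d&(abs(y+34)<30)&(x>np.percentile(x[m&~d],95)+10)
print(m.sum(),d.sum(),b.sum(),'bar',P[b].mean(0).round(1),'case x',x[b].mean(),'yz',y[b].mean(),np.percentile(z[b],[10,50,90]))
l=m&~d;print('lid edge', x[l].mean(), np.percentile(z[l],[50,99]))
E
python3 go.py 592 324 275 -97.8
```

```text
2456 273 124 bar [593.5 339.7 220.1] case x 155.59091784597408 yz -34.39352395989451 [217.40516066 220.2570514  222.57519403]
lid edge 115.94391827855539 [222.50916781 256.27055016]
t 26.95 pos [521.9 -23.1 188.7] turn units [ 0.02 -0.   -0.06] shift now [ 0.51 -8.83 -2.18] shift target-axes [ 0.56 -8.84 -2.16] F [ 0.6  0.1 -0.2] w 34.2 0.0
```

```bash
python3 -m jog '0 0 0 0 0 -.95 .28;0 0 0 0 0 -.95 .28;0 0 0 .1 -.7 -.6 .28;0 0 0 .05 -.9 0 .28;0 0 0 .05 -.9 0 .28'>/dev/null
python3 -m jog '0 0 0 .05 -.9 0 .28;0 0 0 .05 -.9 0 .28;0 0 0 .05 -.9 0 .28;0 0 0 .05 -.9 0 .28;0 0 0 .05 -.9 0 .28'>/dev/null
python3 -m jog '0 0 -.04 .05 -.9 0 .28;0 0 0 0 -.5 0 .28;0 0 0 0 0 0 .28;0 0 0 0 0 0 .28;0 0 0 0 0 0 .28'
python3 go.py 594 342 199 -97.8
```

```text
clock: 28.2
ee_pos: [588.9, 311.2, 288.0]
orientation: [[0.991, -0.132, 0.0], [-0.132, -0.991, -0.0], [0.0, 0.0, -1.0]]
force: [-0.4, -0.2, -0.6]
gripper_width: 23.8
grasp_force: 0.0
t 28.2 pos [588.9 311.2 288. ] turn units [ 0.01 -0.    0.04] shift now [ 0.02 -0.78  2.22] shift target-axes [ 0.02 -0.78  2.22] F [-0.4 -0.2 -0.6] w 23.8 0.0
```

```bash
python3 -m jog '0 0 .04 .02 -.78 0 .28;0 0 0 0 0 0 .28;0 0 0 0 0 .5 .28;0 0 0 0 0 .6 .28;0 0 0 0 0 0 .28'>/dev/null
python3 go.py 594 342 199 -97.8
python3 -m jog '0 0 0 0 0 .5 .28;0 0 0 0 0 .55 .28;0 0 0 0 0 0 .28;0 0 0 0 0 0 .28'>/dev/null
python3 go.py 594 342 199 -97.8
```

```text
t 28.6167 pos [592.2 339.9 239.3] turn units [ 0.05  0.08 -0.02] shift now [ 0.05 -0.06  1.01] shift target-axes [ 0.04 -0.06  1.01] F [-0.8 -1.1 -1.4] w 23.9 0.0
t 28.95 pos [594.4 341.1 202.8] turn units [ 0.   -0.   -0.02] shift now [-0.01 -0.02  0.1 ] shift target-axes [-0.01 -0.02  0.1 ] F [-0.5 -0.8  0.2] w 23.9 0.0
```

```bash
python3 -m jog '0 0 0 0 0 .08 .28;0 0 0 0 0 0 .28;0 0 0 0 0 0 0;0 0 0 0 0 0 0;0 0 0 0 0 0 0'>/dev/null
python3 -m jog '0 0 0 0 0 0 0;0 0 0 0 0 0 0'
python3 go.py 594 342 199 -97.8
```

```text
clock: 29.53
ee_pos: [594.4, 342.4, 199.3]
orientation: [[0.991, -0.136, 0.001], [-0.136, -0.991, 0.001], [0.001, -0.001, -1.0]]
force: [1.0, 1.3, 3.4]
gripper_width: 7.7
grasp_force: 58.6
t 29.5333 pos [594.4 342.4 199.3] turn units [-0.01 -0.01 -0.  ] shift now [-0.01  0.01  0.01] shift target-axes [-0.01  0.01  0.01] F [1.  1.3 3.4] w 7.7 58.6
```

```bash
python3 -m jog '0 0 0 0 .25 -.16 0;0 0 0 0 .25 -.14 0;0 0 0 0 .57 -.155 0;0 0 0 0 .585 -.07 0;0 0 0 0 .59 .02 0'
python3 -m jog '0 0 0 0 .58 .11 0;0 0 0 0 .56 .19 0;0 0 0 0 .52 .28 0;0 0 0 0 .48 .35 0;0 0 0 0 0 0 0'
python3 go.py 570 166.7 181.9 -97.8
```

```text
clock: 29.95
ee_pos: [581.7, 252.5, 218.7]
orientation: [[0.991, -0.136, -0.0], [-0.136, -0.991, 0.001], [-0.0, -0.001, -1.0]]
force: [6.4, 4.0, -15.3]
gripper_width: 8.0
grasp_force: 58.1
clock: 30.37
ee_pos: [569.6, 164.0, 179.7]
orientation: [[0.99, -0.139, -0.002], [-0.139, -0.99, -0.003], [-0.001, 0.003, -1.0]]
force: [3.3, -2.8, -1.3]
gripper_width: 7.3
grasp_force: 59.2
t 30.3667 pos [569.6 164.  179.7] turn units [ 0.04  0.02 -0.04] shift now [ 0.   -0.07 -0.05] shift target-axes [ 0.   -0.07 -0.05] F [ 3.3 -2.8 -1.3] w 7.3 59.2
```

```bash
python3 -m jog '0 0 0 0 .4 .39 0;0 0 0 0 .34 .45 0;0 0 0 0 .27 .5 0;0 0 0 0 .1 .27 0;0 0 0 0 .08 .28 0'
python3 -m jog '0 0 0 0 0 0 0;0 0 0 0 0 0 0'
python3 go.py 563.7 119.7 103.8 -97.8
```

```text
clock: 30.78
ee_pos: [563.4, 119.6, 106.2]
orientation: [[0.991, -0.137, -0.001], [-0.137, -0.991, -0.001], [-0.001, 0.001, -1.0]]
force: [-11.0, 4.8, 76.4]
gripper_width: 7.5
grasp_force: 70.0
clock: 30.95
ee_pos: [563.2, 119.9, 107.2]
orientation: [[0.991, -0.136, -0.001], [-0.136, -0.991, -0.002], [-0.001, 0.002, -1.0]]
force: [-2.1, -4.6, 7.2]
gripper_width: 7.4
grasp_force: 60.5
t 30.95 pos [563.2 119.9 107.2] turn units [ 0.02  0.01 -0.01] shift now [0.01 0.   0.08] shift target-axes [0.01 0.   0.08] F [-2.1 -4.6  7.2] w 7.4 60.5
```

```bash
python3 -m jog '0 0 0 0 0 0 .4;0 0 0 0 0 0 .4;0 0 0 0 0 0 .45;0 0 0 0 0 -.4 .45;0 0 0 0 0 -.9 .45'
python3 -m jog '0 0 0 0 .3 -1 .45;0 0 0 -.3 .9 -.3 .45;0 0 0 -.3 .9 0 .45;0 0 0 -.5 .8 0 .45;0 0 0 -.5 .6 0 .45'>/dev/null
python3 -m jog '0 0 0 0 .9 0 .45;0 0 0 0 .9 0 .45;0 0 0 0 0 0 .45;0 0 0 0 0 0 .45'>/dev/null
python3 go.py 443.3 7.7 47 -97.8
python3 - <<'E'
from h import *
s=cam('top');P=cloud(s);z=P[...,2]
th=np.radians(82.2);e=np.array([np.cos(th),np.sin(th)]);n=np.array([-e[1],e[0]])
q=P[...,:2]-np.array([538.3,190.2]);x=q@e;y=q@n
for a,b in((-80,-72),(-40,-20),(20,40),(60,70)):
    m=(x>a)&(x<b)&(y>-110)&(y<100)&(z<100)&(z>60);print(a,m.sum(),np.median(z[m]))
m=(x<-150)&(x>-215)&(abs(y-70)<30)&(z>50)&(z<85);print('bar',m.sum(),P[m].mean(0),x[m].mean(),y[m].mean(),np.median(z[m]))
s=cam('side');save('shut.png',s['pixels'][100:260,220:400],3)
E
```

```text
clock: 31.37
ee_pos: [560.0, 121.3, 153.7]
orientation: [[0.991, -0.136, -0.011], [-0.136, -0.991, -0.0], [-0.011, 0.002, -1.0]]
force: [0.6, 0.6, -0.8]
gripper_width: 38.2
grasp_force: 0.0
t 32.1167 pos [471.1 -81.5 210. ] turn units [-0.    0.   -0.05] shift now [-1.   -2.11  4.08] shift target-axes [-0.99 -2.11  4.08] F [-0.2  0.5 -0.1] w 38.7 0.0
-80 319 82.69568010361695
-40 784 82.8287541141533
20 779 82.90880787356969
60 393 83.17297386457085
bar 75 [448.84932764  41.62639767  55.81230762] -159.33882486526815 68.45930897851517 55.355729692659224
```

View pics/shut.png

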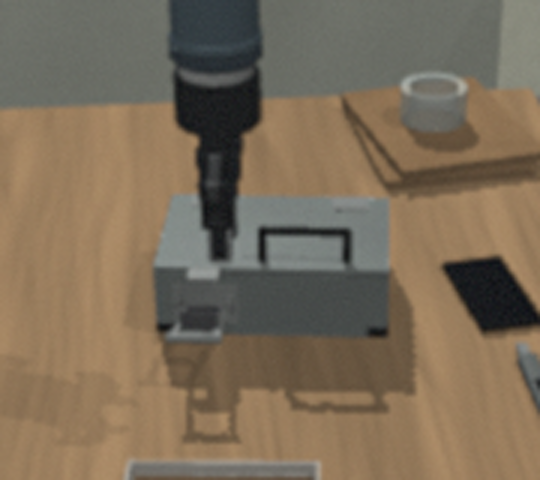

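The lid is level (z 83 all over), so it is shut. The latch lever lies out at (200,325). Now I grip its bar and swing it back.

```bash
python3 -m jog '0 0 -.05 -.4 -.7 0 .5;0 0 0 -.4 -.7 0 .5;0 0 0 -.2 -.71 0 .5;0 0 0 0 0 .9 .5;0 0 0 0 0 .9 .5'>/dev/null
python3 -m jog '0 0 0 0 0 .9 .5;0 0 0 0 0 0 .5;0 0 0 0 0 0 .5'>/dev/null
python3 go.py 443 7.5 46 -97.8
```

```text
t 32.8833 pos [441.5  10.6 101. ] turn units [-0.01  0.06  0.07] shift now [0.05 0.07 1.38] shift target-axes [0.05 0.07 1.38] F [1.3 0.1 1.2] w 42.4 0.0
```

```bash
python3 -m jog '0 0 .05 .03 .05 .6 .5;0 0 0 0 0 .7 .5;0 0 0 0 0 0 .5;0 0 0 0 0 0 .5'>/dev/null
python3 go.py 443 7.5 46 -97.8
python3 -m jog '0 0 0 0 0 0 0;0 0 0 0 0 0 0;0 0 0 0 0 0 0;0 0 0 0 0 0 0;0 0 0 0 0 0 0'
python3 go.py 453.7 79.9 117.9 -97.8
```

```text
t 33.2167 pos [444.4   7.1  51.2] turn units [-0.  0. -0.] shift now [-0.04 -0.01  0.13] shift target-axes [-0.04 -0.01  0.13] F [ 0.3 -0.1  0.7] w 42.2 0.0
clock: 33.63
ee_pos: [445.7, 7.5, 51.9]
orientation: [[0.991, -0.137, 0.004], [-0.137, -0.991, 0.001], [0.004, -0.001, -1.0]]
force: [1.3, 6.6, 5.6]
gripper_width: 7.7
grasp_force: 58.6
t 33.6333 pos [445.7   7.5  51.9] turn units [-0.02 -0.05 -0.01] shift now [-0.04 -1.82 -1.65] shift target-axes [-0.05 -1.82 -1.65] F [1.3 6.6 5.6] w 7.7 58.6
```

```bash
python3 -m jog '0 0 0 0 -.095 -.33 0;0 0 0 0 -.14 -.31 0;0 0 0 0 -.19 -.285 0;0 0 0 0 -.23 -.255 0'
python3 -m jog '0 0 0 0 -.265 -.22 0;0 0 0 0 -.29 -.175 0;0 0 0 0 -.32 -.13 0;0 0 0 0 -.33 -.08 0;0 0 0 0 0 0 0'
python3 go.py 453.7 79.9 122.5 -97.8
```

```text
clock: 33.97
ee_pos: [448.8, 31.0, 99.4]
orientation: [[0.991, -0.136, 0.003], [-0.135, -0.991, -0.004], [0.004, 0.003, -1.0]]
force: [1.9, -9.7, 4.2]
gripper_width: 7.2
grasp_force: 59.0
clock: 34.38
ee_pos: [459.5, 80.6, 126.5]
orientation: [[0.991, -0.135, 0.014], [-0.135, -0.991, -0.002], [0.014, 0.0, -1.0]]
force: [2.4, 1.0, 19.3]
gripper_width: 7.4
grasp_force: 61.0
t 34.3833 pos [459.5  80.6 126.5] turn units [ 0.   -0.16  0.01] shift now [-0.14  0.04  0.1 ] shift target-axes [-0.14  0.04  0.1 ] F [ 2.4  1.  19.3] w 7.4 61.0
```

```bash
python3 -m jog '0 0 0 0 0 0 .4;0 0 0 0 0 0 .4;0 0 0 0 0 0 .4;0 0 0 0 0 -.4 .4;0 0 0 0 0 -.9 .4'
python3 -m jog '0 0 0 0 0 -.9 .4;0 0 0 0 .9 -.2 .4;0 0 0 0 .9 0 .4;0 0 0 -.2 .9 0 .4;0 0 0 -.3 .9 0 .4'>/dev/null
python3 -m jog '0 0 0 -.3 .9 0 .4;0 0 0 -.3 .9 0 .4;0 0 0 -.3 .9 0 .4;0 0 0 0 0 0 .4;0 0 0 0 0 0 .4'>/dev/null
python3 - <<'E'
from h import *
s=cam('top');P=cloud(s);z=P[...,2];a=s['pixels'][130:270,150:300]
th=np.radians(82.2);e=np.array([np.cos(th),np.sin(th)]);n=np.array([-e[1],e[0]])
q=P[...,:2]-np.array([538.3,190.2]);x=q@e;y=q@n
m=(x<-95)&(x>-150)&(abs(y-70)<32)&(z>110)&(z<160);print('bar',m.sum(),x[m].mean(),y[m].mean(),np.median(z[m]))
m=(abs(x)<75)&(y>-110)&(y<100)&(z<100)&(z>60);print(np.median(z[m]))
b=cam('side')['pixels'][130:270,235:385];save('end.png',np.hstack([a,b]),2.6)
print(sense()['force'])
E
```

```text
clock: 34.8
ee_pos: [450.3, 80.5, 170.1]
orientation: [[0.991, -0.137, -0.01], [-0.137, -0.991, 0.001], [-0.01, 0.001, -1.0]]
force: [0.2, -0.7, -0.9]
gripper_width: 34.4
grasp_force: 0.0
bar 118 -120.50127313180904 70.75773333449558 137.98440366340435
83.05755665732363
[ 0.00360965 -0.35097025  0.22390176]
```

View pics/end.png

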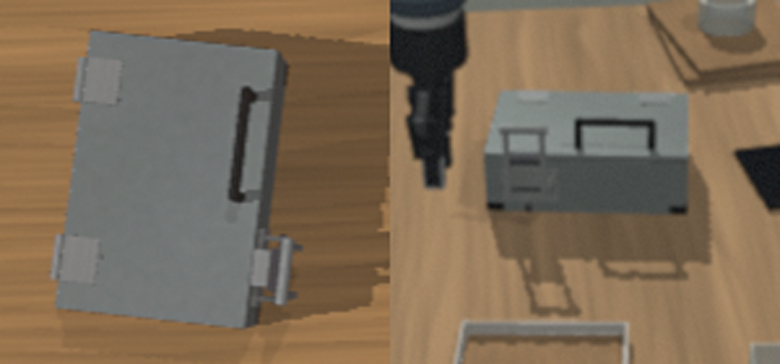

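The lid is shut and the lever stands upright at (285,270). The bar is 35 mm out and 138 mm high, the same as it measured at the start, and the gripper is clear. Handing in.

```bash
python3 -c "
from station import close_job
print(close_job())"
```

```text
the job is handed in; nothing more can be done
None
```

I handed the job in: both feet stood upright in the feet bay and the plate lay flat on its two pins when I last saw inside the case. The lid is now shut and latched. I didn't touch the scale, tub, phone or knife, and the hand-in returned no verdict.

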